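# Feel out the heavy side of a sealed evidence drum and hold it down

## Task

Something heavy is stuck to the inside wall of the sealed steel drum in the cradle, and nobody can see where. Take the crank's handle and turn the drum right round at least once to feel which side is heavy, then turn it until the heavy side is straight down and finish while still gripping the handle and keeping the drum still there. Leave the phone, the torch and the lens where they are.

Things in the scene. Friction and masses are not known exactly. Their poses are not given: they have to be found in the camera images.
- axle (a point): fixed point at the middle of the drum on its level axle, 140 mm above the table. Its y axis runs along the axle towards the crank, z is up, x is level and square to the axle; place and yaw vary. The drum is a closed steel tin 140 mm across (rims 146), 80 mm long along y. A lump of about 0.55 kg is stuck in it out of sight, about 50 mm from the axle, at an unknown angle
- cradle_foot (a point): middle of the underside of the grey base plate (200 x 150 x 12 mm, axes as the axle's), fixed to the table, straight below the axle point. Two aluminium uprights, 34 mm wide and 162 mm tall, carry the drum between them; their outer faces are 61 mm either way along y
- drum (a joint): angle (rad) of drum and crank about the axle's y: 0 with the handle straight above the axle, growing as the handle goes over towards the axle's +x; counts on past full turns, three turns free either way. Turning takes a steady drag of 0.34 N m plus or minus up to about 0.27 N m from the lump (hardest when the lump rises level with the axle). Drag beats the lump: the drum stays where it is left
- crank_hub (a point): hub of the crank, on the axle line 85 mm from the axle point along y. The aluminium crank arm, 10 mm thick, is centred 80 mm along y, and reaches 61 mm either side of the axle, with a small counterweight opposite the handle: without the lump the drum, crank and handle are balanced
- crank_grip (a point): where to grip the handle, on its centre line: a black round sleeve 24 mm across, 82 mm long, parallel to the axle and 50 mm from it, spinning freely on its pin, so it can be gripped tight while it goes round. This point is 141 mm along y from the axle point, 27 mm from the sleeve's outer end; it runs from 90 to 190 mm above the table. Its y is along the handle; x and z spin with the sleeve
- phone_mid (a point): middle of a flat phone, 66 x 135 x 9 mm, lying on a paper sheet; leave alone
- torch_mid (a point): middle of a hand torch, 130 mm long, up to 34 mm across, lying on the table; leave alone
- lens_mid (a point): middle of a black camera lens, 72 mm across and 75 mm tall, standing on the table; leave alone

How it is judged:
By the outcome, as a careful person would: the job done as asked, in the order asked, and still so for the second after the job is handed in, while the arm keeps its last pose, push and grip.
It also fails if it takes over 61 s, if anything falls off the work surface, if the arm or the gripper's body presses on something with over 40 N, if the wrist force passes 120 N, or if a joint passes its speed limit or range.

## Robot

A 7-joint arm with a two-finger parallel gripper is mounted at the origin on the work surface. World frame = base frame: x ahead of the robot, y to its left, z up, the work surface at z = 0. Lengths are in mm, angles in rad, forces in N, time in s.
With the tool pointing down it reaches from about 400 to 875 mm from the base axis. Payload 4.4 kg.
Tool frame: the origin (TCP) lies midway between the tips of the shut fingers; the grasp point (between the pads) lies ctrl.grip_depth behind it (ctrl.grip_depth is the distance from the TCP to the grasp point, in mm); y points along the fingers, x is the direction in which the jaws open and shut, and the axes are right-handed (so a half turn about y gives the same grasp; the last joint's range is limited). The gripper opens to 85 mm and grips with 20 to 120 N. Pads are 22 mm wide; open, the fingers measure 114 mm over their backs; the gripper's body (76 mm by 85 mm) begins 54 mm behind the grasp point. The pads swing forward as they close: fully open they stand 13 mm farther back than shut.
Start: joints at [1.275, 0.628, 0.038, 1.517, -0.027, 0.996, -0.02], TCP at [148.086, -632.92, 231.313] pointing down, gripper open.
Joint ranges: [-3.06, 3.06], [-0.37, 2.12], [-1.25, 1.32], [0.18, 2.47], [-1.1, 4.24], [0.23, 1.98], [-2.94, 2.94]. Speed limits (rad/s): [2.57, 2.57, 3.14, 3.14, 3.14, 3.14, 3.14].

## Interface

Orientations are given as [roll, pitch, yaw] about the fixed x, y, z axes, in that order (R = Rz(yaw) Ry(pitch) Rx(roll)).
In Python, from cell import ctrl gives the robot as it stands. The module is installed in compiled form; this text tells all that it offers.
- The arm moves only by the tool play_rows, never from a script. Its argument "rows" is a list of rows, each a list of 3 entries, a list of its own where there are three numbers: the opening, from 0 (shut) to 1 (fully open), then the shift along the tool's x, y, z in cm, then the turn, a rotation vector about the tool's x, y, z in degrees. A call has exactly 8 rows; each row shifts and turns the commanded pose from where the row before left it, along the tool's axes as they then stand; what a row does not reach is not made up. A row lasts 1/10 s, in which the tool goes at most 50 mm and 8.59 degrees, less where a joint would pass 70% of its speed; a pose out of reach is approached as far as the arm can. A call with a gripper value outside its range is refused whole. The fingers move at their own pace and stop on an object; the grip force is fixed at half the most. Time passes only in rows, so rows that do not move let the fingers close, or fill a call up. It gives the time, the measured TCP pose, the force and the opening at its end, in the units of the state.
- ctrl.read_state(): the state, without advancing time (a new reading comes with each control period).
- ctrl.get_image(name): name is "scene" or "top"; returns a dict with "img" (480x640x3 uint8, red, green, blue), "fx", "fy", "cx", "cy" (pixels), "k1" (the pictures are not rectified: a ray, as slopes to the right and down, at radius r is drawn at 1 + k1 r^2 times it, then the intrinsics apply), "extrinsics" (4x4, takes a point from camera to world coordinates). Camera axes: x right, y up, looking along -z (the intrinsics and any distortion apply to the point x, -y, -z); pixel columns grow to the right and rows downward; lengths in mm; the calibration is good to about 2 mm. A picture is of the moment at which its call begins. There is no depth.
- ctrl.finish_job(): hands the job in, once; it reports no verdict.
Trained networks look in a picture, given as the dict that the camera call returned (one of the last four; its "shot" number tells which), for a name from the list of things; names that differ only in an ending like _2 or _b are one class to them, and where a whole thing is asked for, a point or a joint stands for the part that bears it (a point fixed in the world has none). Each returns a list of dicts, best first, with "conf" (0 to 1); they miss things now and then, are a little off and sometimes report something else, mostly with a low value. They report only what shows in the picture. A call takes as long as a camera call.
- ctrl.regions_of(picture, thing): "pixels" (480x640 bool, what is visible of it) and "centre" ([column, row] as shares, 0 to 1, of the picture: columns of its width, rows of its height, amid what is visible of it).
- ctrl.mark_of(picture, thing): "centre" ([column, row] as shares, 0 to 1, of the picture: columns of its width, rows of its height: a listed point, or the origin of a listed thing).
The state is a dict: "clock": time; "qpos": joint angles; "qd": joint speeds; "tau": joint torques, N m; "eef_pos": TCP position; "tool_rot": TCP orientation; "force": force on the tool from outside, world axes, zero at the start; "torque": the same for the moment, N m; "width": finger opening in mm.
Only numpy, scipy, OpenCV 4.12 (cv2) and the standard library are available. Lean on these libraries where they do the work, as an engineer would, in place of code of your own. Each camera call takes 0.05 s, during which the arm holds its last target.

## Working session

There is one attempt and no reset: what is moved stays moved. The work goes in short steps, Python scripts to look and compute and a tool call to move; the robot and the scene stay as the last step left them, time stands still between calls to the robot, and variables do not carry over. Pictures are saved under pics/ and viewed, and the job is handed in when it is done.

Besides the shell and the picture viewer there is one more tool, called after "Call:" in YAML: its name, and indented under it one key for each argument. play_rows: Moves the arm, as the interface text tells. Its arguments: {"type":"object","properties":{"rows":{"type":"array","items":{"type":"array"}}},"required":["rows"]}

```bash
ls; mkdir -p pics; cat > h.py <<'E'
import numpy as np, cv2
from cell import ctrl
from scipy.spatial.transform import Rotation as R
def ray(p,uv):
    u=uv[0]*640;v=uv[1]*480
    K=np.array([[p['fx'],0,p['cx']],[0,p['fy'],p['cy']],[0,0,1.]])
    q=cv2.undistortPoints(np.array([[[u,v]]],float),K,np.array([p['k1'],0,0,0.]))[0,0]
    E=np.array(p['extrinsics']);d=E[:3,:3]@np.array([q[0],-q[1],-1]);return E[:3,3],d/np.linalg.norm(d)
def atz(p,uv,z):
    o,d=ray(p,uv);return o+d*(z-o[2])/d[2]
def tri(rs):
    A=np.zeros((3,3));b=np.zeros(3)
    for o,d in rs:
        M=np.eye(3)-np.outer(d,d);A+=M;b+=M@o
    x=np.linalg.solve(A,b);return x,[np.linalg.norm((np.eye(3)-np.outer(d,d))@(x-o)) for o,d in rs]
def proj(p,X):
    E=np.linalg.inv(np.array(p['extrinsics']));c=E[:3,:3]@X+E[:3,3]
    a,b=c[0]/-c[2],-c[1]/-c[2];s=1+p['k1']*(a*a+b*b);return p['fx']*a*s+p['cx'],p['fy']*b*s+p['cy']
E
python3 - <<'E'
from h import *
s=ctrl.read_state();print({k:np.round(v,3) for k,v in s.items()},ctrl.grip_depth)
P={}
for n in('scene','top'):
    p=P[n]=ctrl.get_image(n);cv2.imwrite(f'pics/{n}0.png',p['img'][:,:,::-1])
    print(n,p['fx'],p['k1'],np.round(p['extrinsics'],3).tolist())
R_={}
for t in['axle','cradle_foot','crank_hub','crank_grip','phone_mid','torch_mid','lens_mid']:
    rs=[]
    for n,p in P.items():
        m=ctrl.mark_of(p,t)
        for k in m[:2]: print(t,n,round(k['conf'],2),np.round(np.array(k['centre'])*[640,480],1))
        if m: rs.append(ray(p,m[0]['centre']))
        if m and 'mid' in t: print(atz(p,m[0]['centre'],5).round())
    if len(rs)==2: print('  tri',tri(rs))
E
```

```text
pics
{'clock': np.float64(0.0), 'qpos': array([ 1.275,  0.629,  0.038,  1.518, -0.027,  0.996, -0.02 ]), 'qd': array([-0.   , -0.001,  0.002,  0.002,  0.001, -0.   , -0.   ]), 'tau': array([-0.0000e+00, -5.6342e+01,  1.2260e+00, -1.9345e+01,  1.1000e-02,
        1.0000e-02, -0.0000e+00]), 'eef_pos': array([ 147.948, -632.287,  230.394]), 'tool_rot': array([-1.571,  0.002, -1.341]), 'force': array([-0.023,  0.863, -0.043]), 'torque': array([-0.009, -0.009, -0.021]), 'width': np.float64(85.094)} 18.700000000000003
scene 595.5834913066136 0.06878262801666052 [[-0.216, -0.595, 0.774, 1634.258], [0.976, -0.136, 0.168, 235.664], [0.005, 0.792, 0.611, 1038.281], [0.0, 0.0, 0.0, 1.0]]
top 476.93606182995944 -0.04688166031919527 [[-0.076, 0.976, -0.206, 235.986], [-0.997, -0.076, 0.011, -21.461], [-0.005, 0.206, 0.979, 1319.241], [0.0, 0.0, 0.0, 1.0]]
axle scene 0.98 [239.2 235.5]
axle scene 0.41 [270.7 240.8]
axle top 0.68 [355.4 212.4]
  tri (array([ 547.75636423, -168.14488613,  149.47389392]), [np.float64(37.19960710278056), np.float64(37.19960710278056)])
cradle_foot scene 0.9 [244.5 277
[... 546 characters left out ...]
99259)])
phone_mid scene 0.61 [496.6 306.7]
[506. 430.   5.]
phone_mid top 0.7 [152.7 252.3]
[503. 433.   5.]
  tri (array([503.22447935, 432.36648495,   3.18493047]), [np.float64(1.6448845872146538), np.float64(1.6448845872144913)])
torch_mid scene 0.86 [174.3 213.4]
[ 315. -500.    5.]
torch_mid top 0.94 [485.4 287.5]
[ 332. -485.    5.]
  tri (array([ 332.70944525, -485.0210022 ,   18.50639061]), [np.float64(4.6672126111089955), np.float64(4.667212611108941)])
lens_mid scene 0.58 [110.2 277.2]
[ 616. -544.    5.]
lens_mid top 0.79 [483.6 175.1]
[ 657. -528.    5.]
  tri (array([ 647.24707949, -517.88479314,   36.53987203]), [np.float64(1.6521716598653071), np.float64(1.6521716598654617)])
```

View pics/scene0.png

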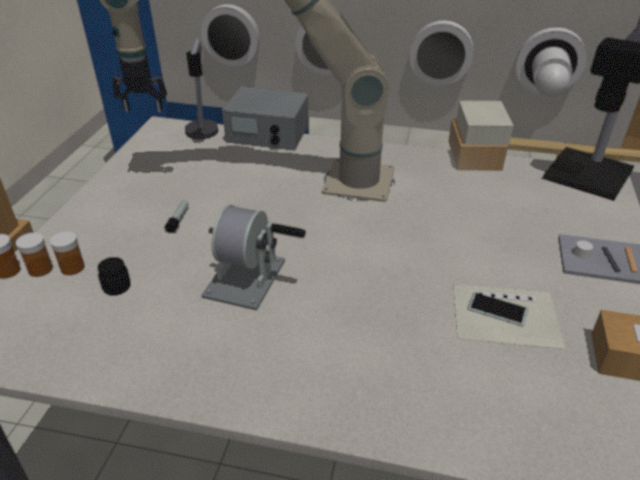

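View pics/top0.png

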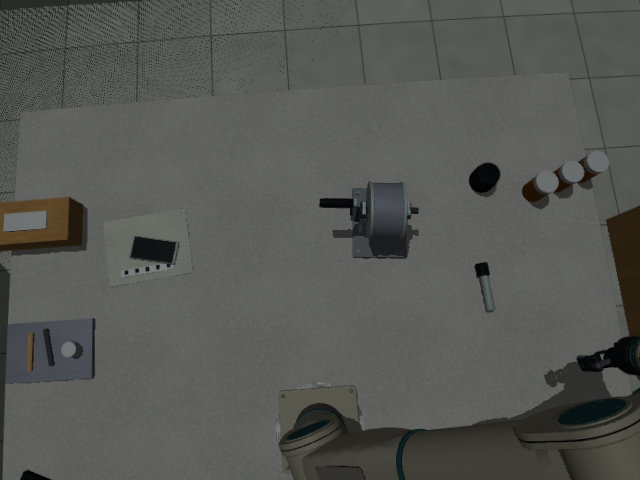

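The networks put the foot at about (542,-208), and the handle points along +y near its top position. I'll refine the axle yaw and handle angle next.

```bash
python3 - <<'E'
from h import *
from scipy.optimize import least_squares
P={n:ctrl.get_image(n) for n in('scene','top')}
obs=[]
for n,p in P.items():
    for t in['crank_grip','crank_hub','cradle_foot']:
        m=ctrl.mark_of(p,t)
        if m: obs.append((n,t,np.array(m[0]['centre'])*[640,480]));print(n,t,m[0]['conf'],obs[-1][2])
def model(v,t):
    x,y,yaw,th=v;c=np.array([x,y,140.]);ay=np.array([-np.sin(yaw),np.cos(yaw),0]);ax=np.array([np.cos(yaw),np.sin(yaw),0])
    if t=='cradle_foot':return c-[0,0,140]
    if t=='crank_hub':return c+85*ay
    if t=='end':return c+168*ay+50*(np.sin(th)*ax+[0,0,np.cos(th)])
    return c+141*ay+50*(np.sin(th)*ax+[0,0,np.cos(th)])
f=lambda v:np.concatenate([np.array(proj(P[n],model(v,t)))-uv for n,t,uv in obs])
s=least_squares(f,[542,-207,-.05,.3],loss='soft_l1');print(s.x,f(s.x).round(1))
np.save('fit.npy',s.x)
for n,p in P.items():
    im=p['img'][:,:,::-1].copy();im=cv2.resize(im,None,fx=5,fy=5,interpolation=cv2.INTER_CUBIC)
    x,y,yaw,th=s.x
    def dr(X,c):
        u=(np.array(proj(p,X))+.5)*5-.5
        cv2.circle(im,tuple(int(a) for a in u),4,c,-1)
    for t in['crank_grip','crank_hub','cradle_foot','end']: dr(model(s.x,t),(0,0,255))
    for a in(-100,100):
        for b in(-75,75):
            dr(np.array([x+np.cos(yaw)*a-np.sin(yaw)*b,y+np.sin(yaw)*a+np.cos(yaw)*b,12.]),(0,255,0))
    c=np.array(proj(p,np.array([x,y+50,120.])))*5
    x0,y0=int(c[0]-400),int(c[1]-300);cv2.imwrite(f'pics/{n}1.png',im[y0:y0+600,x0:x0+800])
E
```

```text
scene crank_grip 0.83 [295.68 230.88]
scene crank_hub 0.88 [272.512 243.504]
scene cradle_foot 0.86 [243.776 279.696]
top crank_grip 0.55 [330.816 203.184]
top crank_hub 0.77 [353.6   209.616]
top cradle_foot 0.91 [376.768 223.392]
[ 5.40875182e+02 -2.08124757e+02 -8.52937603e-02  1.64837567e-02] [-2.2 -0.1 -0.1 -0.8  0.5 -1.  -1.   0.2 -2.3 -0.4  1.4 -1. ]
```

View pics/scene1.png

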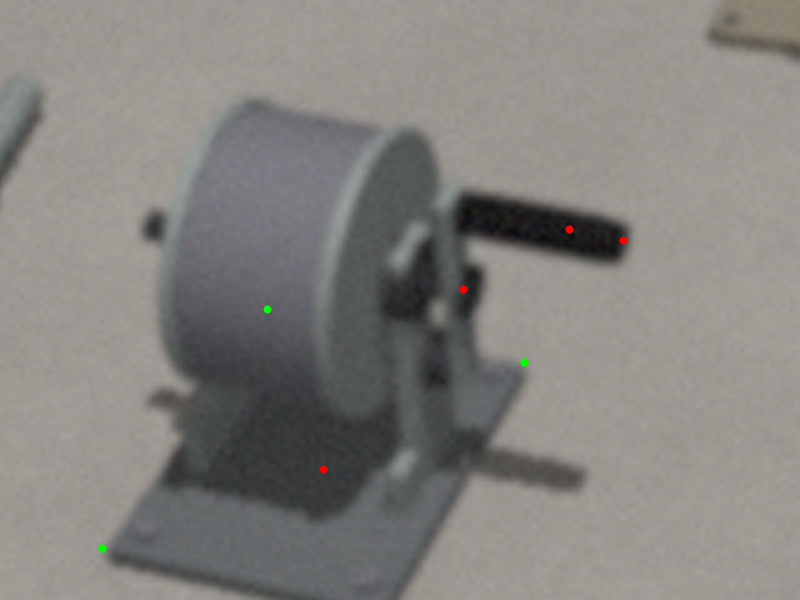

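View pics/top1.png

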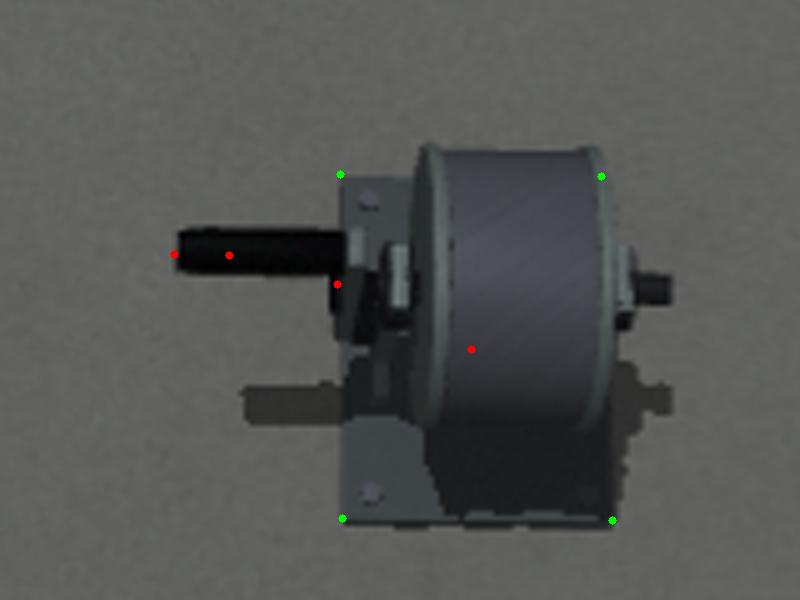

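The fit overlays well on both pictures: axle at (541,-208), yaw -0.085, handle at theta about 0.03. In the top view the handle runs from (178,252) to (345,250), and the base plate corners line up with the green dots. Next I'll plan the approach.

```bash
cat >> h.py <<'E'
def plan(dxyz,dyaw,n,up=0):
    """rows of equal world shift, turn dyaw(deg, world z); prints tool-frame rows"""
    s=ctrl.read_state();Rm=R.from_euler('xyz',s['tool_rot'])
    rows=[]
    for i in range(n):
        sh=np.array(dxyz)/n/10
        t=Rm.inv().apply(sh);rows.append(np.round(t,2).tolist());
        Rm=R.from_euler('z',dyaw/n,degrees=True)*Rm
    return rows
E
python3 - <<'E'
from h import *
for r in plan([406,564.7,0],72,16): print(r)
E
```

```text
[-2.86, 0.0, 3.27]
[-2.59, 0.0, 3.49]
[-2.31, 0.0, 3.68]
[-2.02, 0.0, 3.85]
[-1.71, 0.0, 4.0]
[-1.39, 0.0, 4.12]
[-1.06, 0.0, 4.22]
[-0.73, 0.0, 4.29]
[-0.39, 0.0, 4.33]
[-0.05, 0.0, 4.35]
[0.29, 0.0, 4.34]
[0.63, 0.0, 4.3]
[0.97, 0.0, 4.24]
[1.3, 0.0, 4.15]
[1.62, 0.0, 4.03]
[1.93, 0.0, 3.89]
```

Call:
play_rows:
  rows:
    - [1,[-2.86,-2,3.27],[0,-4.5,0]]
    - [1,[-2.59,-2,3.49],[0,-4.5,0]]
    - [1,[-2.31,-2,3.68],[0,-4.5,0]]
    - [1,[-2.02,-2,3.85],[0,-4.5,0]]
    - [1,[-1.71,0,4.0],[0,-4.5,0]]
    - [1,[-1.39,0,4.12],[0,-4.5,0]]
    - [1,[-1.06,0,4.22],[0,-4.5,0]]
    - [1,[-0.73,0,4.29],[0,-4.5,0]]

```text
clock: 2.0
eef_pos: [351.9, -349.0, 311.7]
tool_rot: [-1.571, -0.001, -0.71]
force: [0.3, 0.0, -0.2]
width: 85.5
```

Call:
play_rows:
  rows:
    - [1,[-0.39,0,4.33],[0,-4.5,0]]
    - [1,[-0.05,0,4.35],[0,-4.5,0]]
    - [1,[0.29,0,4.34],[0,-4.5,0]]
    - [1,[0.63,0,4.3],[0,-4.5,0]]
    - [1,[0.97,0,4.24],[0,-4.5,0]]
    - [1,[1.3,0,4.15],[0,-4.5,0]]
    - [1,[1.62,0,4.03],[0,-4.5,0]]
    - [1,[1.93,0,3.89],[0,-4.5,0]]

```text
clock: 2.8
eef_pos: [554.9, -66.6, 311.6]
tool_rot: [-1.571, -0.001, -0.081]
force: [0.2, -0.6, -0.5]
width: 85.5
```

```bash
python3 - <<'E'
from h import *
s=ctrl.read_state();print({k:np.round(v,3) for k,v in s.items()})
d=np.array([554,-67.6,173])-s['eef_pos'];print(d,plan(d,0,8))
E
```

```text
{'clock': np.float64(2.8), 'qpos': array([ 0.351,  0.438, -0.42 ,  1.66 ,  0.197,  1.085, -0.207]), 'qd': array([-0.621,  0.346, -0.218, -0.522,  0.221,  0.238, -0.06 ]), 'tau': array([ 2.1130e+00, -4.7955e+01, -3.7680e+00, -1.8186e+01, -3.7100e-01,
       -1.1500e-01,  3.2000e-02]), 'eef_pos': array([554.877, -66.64 , 311.575]), 'tool_rot': array([-1.571e+00, -1.000e-03, -8.100e-02]), 'force': array([ 0.24 , -0.623, -0.488]), 'torque': array([-0.045, -0.051,  0.006]), 'width': np.float64(85.517)}
[  -0.87690094   -0.95984058 -138.57527997] [[-0.01, 1.73, -0.01], [-0.01, 1.73, -0.01], [-0.01, 1.73, -0.01], [-0.01, 1.73, -0.01], [-0.01, 1.73, -0.01], [-0.01, 1.73, -0.01], [-0.01, 1.73, -0.01], [-0.01, 1.73, -0.01]]
```

Call:
play_rows:
  rows:
    - [1,[-0.02,2.5,-0.02],[0,0,0]]
    - [1,[-0.02,2.5,-0.02],[0,0,0]]
    - [1,[-0.02,2.5,-0.02],[0,0,0]]
    - [1,[-0.02,2.5,-0.02],[0,0,0]]
    - [1,[0,2.0,0],[0,0,0]]
    - [1,[0,1.4,0],[0,0,0]]
    - [1,[0,0.4,0],[0,0,0]]
    - [1,[0,0,0],[0,0,0]]

```text
clock: 3.6
eef_pos: [553.0, -68.8, 173.0]
tool_rot: [-1.571, 0.001, -0.084]
force: [-0.4, -0.3, -0.4]
width: 85.7
```

```bash
python3 - <<'E'
from h import *
s=ctrl.read_state();print({k:np.round(v,3) for k,v in s.items() if k in('eef_pos','force','torque','tool_rot')})
v=np.load('fit.npy');print(s['eef_pos'][:2]-(v[:2]+141*np.array([-np.sin(v[2]),np.cos(v[2])])))
for n in('scene','top'):
    p=ctrl.get_image(n);u,w=[int(a) for a in proj(p,s['eef_pos'])]
    cv2.imwrite(f'pics/{n}2.png',cv2.resize(p['img'][w-60:w+60,u-80:u+80,::-1],None,fx=5,fy=5))
E
```

```text
{'eef_pos': array([552.959, -68.769, 173.04 ]), 'tool_rot': array([-1.571e+00,  1.000e-03, -8.400e-02]), 'force': array([-0.382, -0.262, -0.435]), 'torque': array([0.057, 0.005, 0.026])}
[ 0.07244512 -1.13157005]
```

View pics/scene2.png

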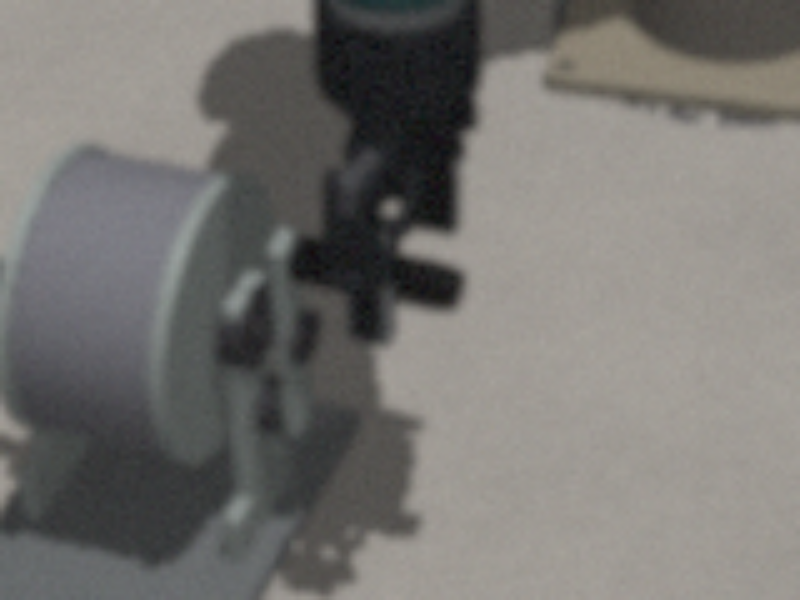

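View pics/top2.png

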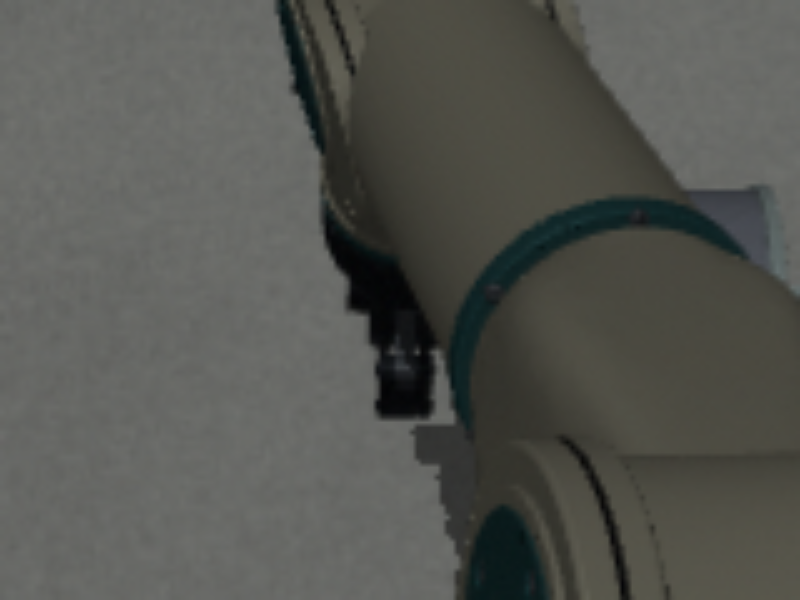

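The fingers straddle the sleeve: in the scene crop the gripper is at about (370,290), with the handle tip showing at (460,285). Closing now.

Call:
play_rows:
  rows:
    - [0,[0,0,0],[0,0,0]]
    - [0,[0,0,0],[0,0,0]]
    - [0,[0,0,0],[0,0,0]]
    - [0,[0,0,0],[0,0,0]]
    - [0,[0,0,0],[0,0,0]]
    - [0,[0,0,0],[0,0,0]]
    - [0,[0,0,0],[0,0,0]]
    - [0,[0,0,0],[0,0,0]]

```text
clock: 4.5
eef_pos: [553.4, -68.7, 173.6]
tool_rot: [-1.571, -0.001, -0.085]
force: [-0.7, 1.1, 4.6]
width: 22.0
```

```bash
python3 - <<'E'
from h import *
s=ctrl.read_state();print({k:np.round(v,3) for k,v in s.items() if k in('eef_pos','force','torque','tool_rot','width')})
# waypoint table: angle step 3deg, tool frame x= axle x, y= down ; cumulative rounded (cm)
th=np.radians(np.arange(0,361,3)+1.5)
w=np.round(np.c_[5*np.sin(th),-5*np.cos(th)],2)
d=np.round(np.diff(w,axis=0),2)
for k in range(0,120,8): print(k//8, ', '.join(f'[0, [{a:g}, {b:g}, 0], [0, 0, 0]]' for a,b in d[k:k+8]))
E
```

```text
{'eef_pos': array([553.353, -68.719, 173.609]), 'tool_rot': array([-1.571e+00, -1.000e-03, -8.500e-02]), 'force': array([-0.695,  1.074,  4.551]), 'torque': array([ 0.001,  0.099, -0.155]), 'width': np.float64(21.986)}
0 [0, [0.26, 0.02, 0], [0, 0, 0]], [0, [0.26, 0.02, 0], [0, 0, 0]], [0, [0.26, 0.04, 0], [0, 0, 0]], [0, [0.26, 0.06, 0], [0, 0, 0]], [0, [0.25, 0.07, 0], [0, 0, 0]], [0, [0.25, 0.08, 0], [0, 0, 0]], [0, [0.24, 0.09, 0], [0, 0, 0]], [0, [0.24, 0.11, 0], [0, 0, 0]]
1 [0, [0.24, 0.12, 0], [0, 0, 0]], [0, [0.22, 0.13, 0], [0, 0, 0]], [0, [0.22, 0.14, 0], [0, 0, 0]], [0, [0.21, 0.15, 0], [0, 0, 0]], [0, [0.21, 0.17, 0], [0, 0, 0]], [0, [0.19, 0.17, 0], [0, 0, 0]], [0, [0.19, 0.19, 0], [0, 0, 0]], [0, [0.17, 0.19, 0], [0, 0, 0]]
2 [0, [0.17, 0.21, 0], [0, 0, 0]], [0, [0.15, 0.21, 0], [0, 0, 0]], [0, [0.14, 0.22, 0], [0, 0, 0]], [0, [0.13, 0.22, 0], [0, 0, 0]], [0, [0.12, 0.24, 0], [0, 0, 0]], [0, [0.11, 0.24, 0], [0, 0, 0]], [0, [0.09, 0.24, 0], [0, 0, 0]], [0, [0.08, 0.25, 0], [0, 0, 0]]
3 [0, [0.07, 0.25, 0], [0, 0, 0]], [0, [0.06, 0.26, 0], [0, 0, 0]], [0, [0.04, 0.26, 0
[... 2504 characters left out ...]
0.22, 0], [0, 0, 0]], [0, [0.14, -0.22, 0], [0, 0, 0]], [0, [0.15, -0.21, 0], [0, 0, 0]], [0, [0.17, -0.21, 0], [0, 0, 0]], [0, [0.17, -0.19, 0], [0, 0, 0]]
13 [0, [0.19, -0.19, 0], [0, 0, 0]], [0, [0.19, -0.17, 0], [0, 0, 0]], [0, [0.21, -0.17, 0], [0, 0, 0]], [0, [0.21, -0.15, 0], [0, 0, 0]], [0, [0.22, -0.14, 0], [0, 0, 0]], [0, [0.22, -0.13, 0], [0, 0, 0]], [0, [0.24, -0.12, 0], [0, 0, 0]], [0, [0.24, -0.11, 0], [0, 0, 0]]
14 [0, [0.24, -0.09, 0], [0, 0, 0]], [0, [0.25, -0.08, 0], [0, 0, 0]], [0, [0.25, -0.07, 0], [0, 0, 0]], [0, [0.26, -0.06, 0], [0, 0, 0]], [0, [0.26, -0.04, 0], [0, 0, 0]], [0, [0.26, -0.02, 0], [0, 0, 0]], [0, [0.26, -0.02, 0], [0, 0, 0]], [0, [0.26, 0, 0], [0, 0, 0]]
```

Call:
play_rows:
  rows:
    - [0,[0.26,0.02,0],[0,0,0]]
    - [0,[0.26,0.02,0],[0,0,0]]
    - [0,[0.26,0.04,0],[0,0,0]]
    - [0,[0.26,0.06,0],[0,0,0]]
    - [0,[0.25,0.07,0],[0,0,0]]
    - [0,[0.25,0.08,0],[0,0,0]]
    - [0,[0.24,0.09,0],[0,0,0]]
    - [0,[0.24,0.11,0],[0,0,0]]

```text
clock: 5.3
eef_pos: [571.1, -70.3, 169.0]
tool_rot: [-1.572, 0.004, -0.085]
force: [-6.0, 1.5, 12.0]
width: 22.5
```

```bash
cat > log.py <<'E'
from h import *
s=ctrl.read_state();print({k:np.round(v,2).tolist() for k,v in s.items() if k in('clock','eef_pos','force','torque','width')})
E
python3 log.py; python3 log.py
```

```text
{'clock': 5.3, 'eef_pos': [571.08, -70.26, 169.0], 'force': [-6.02, 1.53, 12.02], 'torque': [0.06, 1.42, -0.27], 'width': 22.46}
{'clock': 5.3, 'eef_pos': [571.08, -70.26, 169.0], 'force': [-6.02, 1.53, 12.02], 'torque': [0.06, 1.42, -0.27], 'width': 22.46}
```

Call:
play_rows:
  rows:
    - [0,[0.24,0.12,0],[0,0,0]]
    - [0,[0.22,0.13,0],[0,0,0]]
    - [0,[0.22,0.14,0],[0,0,0]]
    - [0,[0.21,0.15,0],[0,0,0]]
    - [0,[0.21,0.17,0],[0,0,0]]
    - [0,[0.19,0.17,0],[0,0,0]]
    - [0,[0.19,0.19,0],[0,0,0]]
    - [0,[0.17,0.19,0],[0,0,0]]

```text
clock: 6.1
eef_pos: [588.6, -71.9, 156.2]
tool_rot: [-1.571, 0.002, -0.085]
force: [-4.3, 0.4, 8.3]
width: 22.1
```

Call:
play_rows:
  rows:
    - [0,[0.17,0.21,0],[0,0,0]]
    - [0,[0.15,0.21,0],[0,0,0]]
    - [0,[0.14,0.22,0],[0,0,0]]
    - [0,[0.13,0.22,0],[0,0,0]]
    - [0,[0.12,0.24,0],[0,0,0]]
    - [0,[0.11,0.24,0],[0,0,0]]
    - [0,[0.09,0.24,0],[0,0,0]]
    - [0,[0.08,0.25,0],[0,0,0]]

```text
clock: 6.9
eef_pos: [598.7, -72.7, 137.6]
tool_rot: [-1.571, 0.002, -0.085]
force: [-2.8, 0.5, 5.8]
width: 22.0
```

Call:
play_rows:
  rows:
    - [0,[0.07,0.25,0],[0,0,0]]
    - [0,[0.06,0.26,0],[0,0,0]]
    - [0,[0.04,0.26,0],[0,0,0]]
    - [0,[0.02,0.26,0],[0,0,0]]
    - [0,[0.02,0.26,0],[0,0,0]]
    - [0,[0,0.26,0],[0,0,0]]
    - [0,[-0.02,0.26,0],[0,0,0]]
    - [0,[-0.02,0.26,0],[0,0,0]]

```text
clock: 7.7
eef_pos: [600.2, -72.9, 116.5]
tool_rot: [-1.571, 0.002, -0.085]
force: [-4.6, -0.3, 4.2]
width: 21.9
```

Call:
play_rows:
  rows:
    - [0,[-0.04,0.26,0],[0,0,0]]
    - [0,[-0.06,0.26,0],[0,0,0]]
    - [0,[-0.07,0.25,0],[0,0,0]]
    - [0,[-0.08,0.25,0],[0,0,0]]
    - [0,[-0.09,0.24,0],[0,0,0]]
    - [0,[-0.11,0.24,0],[0,0,0]]
    - [0,[-0.12,0.24,0],[0,0,0]]
    - [0,[-0.13,0.22,0],[0,0,0]]

```text
clock: 8.5
eef_pos: [593.1, -72.2, 96.8]
tool_rot: [-1.571, 0.002, -0.085]
force: [-5.4, 0.7, 5.8]
width: 22.1
```

Call:
play_rows:
  rows:
    - [0,[-0.14,0.22,0],[0,0,0]]
    - [0,[-0.15,0.21,0],[0,0,0]]
    - [0,[-0.17,0.21,0],[0,0,0]]
    - [0,[-0.17,0.19,0],[0,0,0]]
    - [0,[-0.19,0.19,0],[0,0,0]]
    - [0,[-0.19,0.17,0],[0,0,0]]
    - [0,[-0.21,0.17,0],[0,0,0]]
    - [0,[-0.21,0.15,0],[0,0,0]]

```text
clock: 9.3
eef_pos: [579.4, -71.0, 82.3]
tool_rot: [-1.571, 0.001, -0.085]
force: [-5.7, 0.5, 9.6]
width: 22.3
```

Call:
play_rows:
  rows:
    - [0,[-0.22,0.14,0],[0,0,0]]
    - [0,[-0.22,0.13,0],[0,0,0]]
    - [0,[-0.24,0.12,0],[0,0,0]]
    - [0,[-0.24,0.11,0],[0,0,0]]
    - [0,[-0.24,0.09,0],[0,0,0]]
    - [0,[-0.25,0.08,0],[0,0,0]]
    - [0,[-0.25,0.07,0],[0,0,0]]
    - [0,[-0.26,0.06,0],[0,0,0]]

```text
clock: 10.1
eef_pos: [562.8, -69.5, 74.9]
tool_rot: [-1.571, -0.004, -0.084]
force: [-0.3, -0.6, 8.7]
width: 22.1
```

```bash
python3 log.py; python3 - <<'E'
from h import *
for n in('scene',):
    p=ctrl.get_image(n);u,w=[int(a) for a in proj(p,ctrl.read_state()['eef_pos'])]
    cv2.imwrite(f'pics/{n}3.png',cv2.resize(p['img'][w-60:w+60,u-80:u+80,::-1],None,fx=5,fy=5))
E
```

```text
{'clock': 10.1, 'eef_pos': [562.79, -69.54, 74.9], 'force': [-0.35, -0.55, 8.65], 'torque': [-0.15, 0.17, -0.13], 'width': 22.09}
```

View image.

View pics/scene3.png

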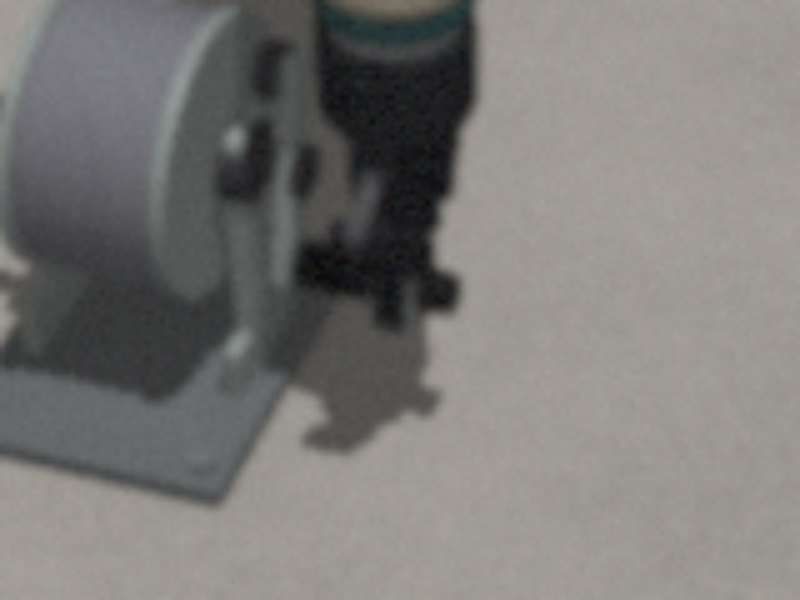

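The handle has followed to the bottom: it is at (380,275) and the counterweight is up at (275,65). The body stays clear of the hub, so I'll complete the turn.

Call:
play_rows:
  rows:
    - [0,[-0.26,0.04,0],[0,0,0]]
    - [0,[-0.26,0.02,0],[0,0,0]]
    - [0,[-0.26,0.02,0],[0,0,0]]
    - [0,[-0.26,0,0],[0,0,0]]
    - [0,[-0.26,-0.02,0],[0,0,0]]
    - [0,[-0.26,-0.02,0],[0,0,0]]
    - [0,[-0.26,-0.04,0],[0,0,0]]
    - [0,[-0.26,-0.06,0],[0,0,0]]

```text
clock: 10.95
eef_pos: [540.5, -67.6, 74.8]
tool_rot: [-1.571, -0.001, -0.084]
force: [2.6, -0.7, 2.4]
width: 22.3
```

Call:
play_rows:
  rows:
    - [0,[-0.25,-0.07,0],[0,0,0]]
    - [0,[-0.25,-0.08,0],[0,0,0]]
    - [0,[-0.24,-0.09,0],[0,0,0]]
    - [0,[-0.24,-0.11,0],[0,0,0]]
    - [0,[-0.24,-0.12,0],[0,0,0]]
    - [0,[-0.22,-0.13,0],[0,0,0]]
    - [0,[-0.22,-0.14,0],[0,0,0]]
    - [0,[-0.21,-0.15,0],[0,0,0]]

```text
clock: 11.75
eef_pos: [521.3, -65.9, 83.6]
tool_rot: [-1.571, 0.0, -0.084]
force: [3.4, 1.0, -1.2]
width: 21.7
```

Call:
play_rows:
  rows:
    - [0,[-0.21,-0.17,0],[0,0,0]]
    - [0,[-0.19,-0.17,0],[0,0,0]]
    - [0,[-0.19,-0.19,0],[0,0,0]]
    - [0,[-0.17,-0.19,0],[0,0,0]]
    - [0,[-0.17,-0.21,0],[0,0,0]]
    - [0,[-0.15,-0.21,0],[0,0,0]]
    - [0,[-0.14,-0.22,0],[0,0,0]]
    - [0,[-0.13,-0.22,0],[0,0,0]]

```text
clock: 12.55
eef_pos: [507.4, -64.7, 99.4]
tool_rot: [-1.571, 0.001, -0.084]
force: [1.5, 1.6, -5.6]
width: 21.9
```

Call:
play_rows:
  rows:
    - [0,[-0.12,-0.24,0],[0,0,0]]
    - [0,[-0.11,-0.24,0],[0,0,0]]
    - [0,[-0.09,-0.24,0],[0,0,0]]
    - [0,[-0.08,-0.25,0],[0,0,0]]
    - [0,[-0.07,-0.25,0],[0,0,0]]
    - [0,[-0.06,-0.26,0],[0,0,0]]
    - [0,[-0.04,-0.26,0],[0,0,0]]
    - [0,[-0.02,-0.26,0],[0,0,0]]

```text
clock: 13.35
eef_pos: [501.2, -64.2, 119.4]
tool_rot: [-1.571, 0.002, -0.084]
force: [-1.2, 3.8, -7.7]
width: 22.4
```

Call:
play_rows:
  rows:
    - [0,[-0.02,-0.26,0],[0,0,0]]
    - [0,[0,-0.26,0],[0,0,0]]
    - [0,[0.02,-0.26,0],[0,0,0]]
    - [0,[0.02,-0.26,0],[0,0,0]]
    - [0,[0.04,-0.26,0],[0,0,0]]
    - [0,[0.06,-0.26,0],[0,0,0]]
    - [0,[0.07,-0.25,0],[0,0,0]]
    - [0,[0.08,-0.25,0],[0,0,0]]

```text
clock: 14.15
eef_pos: [503.5, -64.4, 139.7]
tool_rot: [-1.571, 0.003, -0.084]
force: [-2.9, 4.2, -8.7]
width: 22.3
```

Call:
play_rows:
  rows:
    - [0,[0.09,-0.24,0],[0,0,0]]
    - [0,[0.11,-0.24,0],[0,0,0]]
    - [0,[0.12,-0.24,0],[0,0,0]]
    - [0,[0.13,-0.22,0],[0,0,0]]
    - [0,[0.14,-0.22,0],[0,0,0]]
    - [0,[0.15,-0.21,0],[0,0,0]]
    - [0,[0.17,-0.21,0],[0,0,0]]
    - [0,[0.17,-0.19,0],[0,0,0]]

```text
clock: 14.95
eef_pos: [512.9, -65.3, 156.8]
tool_rot: [-1.571, 0.006, -0.085]
force: [-4.6, 4.6, -11.7]
width: 22.2
```

Call:
play_rows:
  rows:
    - [0,[0.19,-0.19,0],[0,0,0]]
    - [0,[0.19,-0.17,0],[0,0,0]]
    - [0,[0.21,-0.17,0],[0,0,0]]
    - [0,[0.21,-0.15,0],[0,0,0]]
    - [0,[0.22,-0.14,0],[0,0,0]]
    - [0,[0.22,-0.13,0],[0,0,0]]
    - [0,[0.24,-0.12,0],[0,0,0]]
    - [0,[0.24,-0.11,0],[0,0,0]]

```text
clock: 15.75
eef_pos: [527.1, -66.5, 168.1]
tool_rot: [-1.571, 0.012, -0.085]
force: [-9.5, 5.8, -7.2]
width: 22.4
```

Call:
play_rows:
  rows:
    - [0,[0.24,-0.09,0],[0,0,0]]
    - [0,[0.25,-0.08,0],[0,0,0]]
    - [0,[0.25,-0.07,0],[0,0,0]]
    - [0,[0.26,-0.06,0],[0,0,0]]
    - [0,[0.26,-0.04,0],[0,0,0]]
    - [0,[0.26,-0.02,0],[0,0,0]]
    - [0,[0.26,-0.02,0],[0,0,0]]
    - [0,[0.26,0,0],[0,0,0]]

```text
clock: 16.55
eef_pos: [547.9, -68.3, 173.5]
tool_rot: [-1.572, 0.01, -0.085]
force: [-12.8, 5.9, 6.2]
width: 22.1
```

Call:
play_rows:
  rows:
    - [0,[0.26,0.02,0],[0,0,0]]
    - [0,[0.26,0.02,0],[0,0,0]]
    - [0,[0.26,0.04,0],[0,0,0]]
    - [0,[0.26,0.06,0],[0,0,0]]
    - [0,[0.25,0.07,0],[0,0,0]]
    - [0,[0.25,0.08,0],[0,0,0]]
    - [0,[0.24,0.09,0],[0,0,0]]
    - [0,[0.24,0.11,0],[0,0,0]]

```text
clock: 17.35
eef_pos: [570.6, -70.3, 169.6]
tool_rot: [-1.572, 0.005, -0.085]
force: [-8.7, 4.0, 5.9]
width: 22.0
```

```bash
python3 log.py
```

```text
{'clock': 17.35, 'eef_pos': [570.6, -70.34, 169.59], 'force': [-8.71, 4.0, 5.86], 'torque': [0.83, 1.9, -0.36], 'width': 22.01}
```

```bash
cat > data.txt <<'E'
571.1 169.0 -6.0 12.0 1
588.6 156.2 -4.3 8.3 1
598.7 137.6 -2.8 5.8 1
600.2 116.5 -4.6 4.2 1
593.1 96.8 -5.4 5.8 1
579.4 82.3 -5.7 9.6 1
562.8 74.9 -0.3 8.7 1
540.5 74.8 2.6 2.4 1
521.3 83.6 3.4 -1.2 1
507.4 99.4 1.5 -5.6 1
501.2 119.4 -1.2 -7.7 1
503.5 139.7 -2.9 -8.7 1
512.9 156.8 -4.6 -11.7 1
527.1 168.1 -9.5 -7.2 1
547.9 173.5 -12.8 6.2 1
570.6 169.6 -8.7 5.9 1
E
cat > an.py <<'E'
import numpy as np
from scipy.optimize import least_squares
d=np.loadtxt('data.txt')
c=least_squares(lambda v:np.hypot((d[:,0]-v[0])/np.cos(.085),d[:,1]-v[1])-v[2],[551,123,50]).x;print(c)
th=np.arctan2((d[:,0]-c[0])/np.cos(.085),d[:,1]-c[1])
t=-.05*(np.cos(th)*d[:,2]/np.cos(.085)-np.sin(th)*d[:,3])
n=.05/.05*(np.sin(th)*d[:,2]+np.cos(th)*d[:,3])
def fit(m,name):
    A=np.c_[d[m,4],-np.sin(th[m]),-np.cos(th[m])]
    if abs(d[m,4].sum())<m.sum(): A=np.c_[A,np.ones(m.sum())]
    x,*_=np.linalg.lstsq(A,t[m],rcond=None)
    al=np.arctan2(x[2],x[1]);print(name,'D',x[0],'A',np.hypot(x[1],x[2]),'theta*',np.degrees((np.pi-al)%(2*np.pi)), 'off',x[3:])
    return t[m]-A@x
r=fit(d[:,4]>-9,'all')
if (d[:,4]<0).any(): fit(d[:,4]>0,'fw');fit(d[:,4]<0,'bw')
for a in zip(np.degrees(th).round(1),t.round(3),n.round(1),r.round(3)):print(*a)
E
python3 an.py
```

```text
[550.81546446 123.65698761  50.07216459]
all D 0.32693057078551035 A 0.2764520883423851 theta* 251.13587519338418 off []
24.2 0.52 8.5 -0.009
49.4 0.455 2.1 0.026
73.8 0.318 -1.1 0.004
98.2 0.175 -5.2 -0.026
122.3 0.1 -7.7 -0.011
145.3 0.039 -11.1 -0.022
166.1 0.09 -8.5 0.038
-168.0 0.103 -2.9 0.013
-143.5 0.173 -1.1 0.003
-119.1 0.281 1.4 0.003
-94.9 0.378 1.9 -0.015
-71.3 0.459 -0.0 -0.037
-48.9 0.593 -4.2 0.027
-28.2 0.59 -1.9 -0.01
-3.4 0.623 6.9 0.03
23.4 0.518 2.0 -0.014
```

The forward fit is clean: D is 0.33 N m and A is 0.276 N m, matching the given values. It puts the heavy side down at theta about 251°. I'll turn one full revolution in reverse to cancel drag and lag bias, then carry on to the target.

```bash
python3 - <<'E'
import numpy as np
th=np.radians(np.arange(0,361,3)+1.5)
w=np.round(np.c_[5*np.sin(th),-5*np.cos(th)],2)
d=np.round(np.diff(w,axis=0),2)
for k in range(14,-1,-1): print(k, ', '.join(f'[0, [{a+0:g}, {b+0:g}, 0], [0, 0, 0]]' for a,b in -d[k*8:k*8+8][::-1]))
E
```

```text
14 [0, [-0.26, 0, 0], [0, 0, 0]], [0, [-0.26, 0.02, 0], [0, 0, 0]], [0, [-0.26, 0.02, 0], [0, 0, 0]], [0, [-0.26, 0.04, 0], [0, 0, 0]], [0, [-0.26, 0.06, 0], [0, 0, 0]], [0, [-0.25, 0.07, 0], [0, 0, 0]], [0, [-0.25, 0.08, 0], [0, 0, 0]], [0, [-0.24, 0.09, 0], [0, 0, 0]]
13 [0, [-0.24, 0.11, 0], [0, 0, 0]], [0, [-0.24, 0.12, 0], [0, 0, 0]], [0, [-0.22, 0.13, 0], [0, 0, 0]], [0, [-0.22, 0.14, 0], [0, 0, 0]], [0, [-0.21, 0.15, 0], [0, 0, 0]], [0, [-0.21, 0.17, 0], [0, 0, 0]], [0, [-0.19, 0.17, 0], [0, 0, 0]], [0, [-0.19, 0.19, 0], [0, 0, 0]]
12 [0, [-0.17, 0.19, 0], [0, 0, 0]], [0, [-0.17, 0.21, 0], [0, 0, 0]], [0, [-0.15, 0.21, 0], [0, 0, 0]], [0, [-0.14, 0.22, 0], [0, 0, 0]], [0, [-0.13, 0.22, 0], [0, 0, 0]], [0, [-0.12, 0.24, 0], [0, 0, 0]], [0, [-0.11, 0.24, 0], [0, 0, 0]], [0, [-0.09, 0.24, 0], [0, 0, 0]]
11 [0, [-0.08, 0.25, 0], [0, 0, 0]], [0, [-0.07, 0.25, 0], [0, 0, 0]], [0, [-0.06, 0.26, 0], [0, 0, 0]], [0, [-0.04, 0.26, 0], [0, 0, 0]], [0, [-0.02, 0.26, 0], [0, 0, 0]], [0, [-0.02, 0.26, 0], [0, 0, 0]], [0, [0, 0.26, 0], [0, 0, 0]], [0, [0.02, 0.26, 0], [0, 0, 0]]
10 [0, [0.02
[... 2285 characters left out ...]
[0, [-0.13, -0.22, 0], [0, 0, 0]], [0, [-0.14, -0.22, 0], [0, 0, 0]], [0, [-0.15, -0.21, 0], [0, 0, 0]], [0, [-0.17, -0.21, 0], [0, 0, 0]]
1 [0, [-0.17, -0.19, 0], [0, 0, 0]], [0, [-0.19, -0.19, 0], [0, 0, 0]], [0, [-0.19, -0.17, 0], [0, 0, 0]], [0, [-0.21, -0.17, 0], [0, 0, 0]], [0, [-0.21, -0.15, 0], [0, 0, 0]], [0, [-0.22, -0.14, 0], [0, 0, 0]], [0, [-0.22, -0.13, 0], [0, 0, 0]], [0, [-0.24, -0.12, 0], [0, 0, 0]]
0 [0, [-0.24, -0.11, 0], [0, 0, 0]], [0, [-0.24, -0.09, 0], [0, 0, 0]], [0, [-0.25, -0.08, 0], [0, 0, 0]], [0, [-0.25, -0.07, 0], [0, 0, 0]], [0, [-0.26, -0.06, 0], [0, 0, 0]], [0, [-0.26, -0.04, 0], [0, 0, 0]], [0, [-0.26, -0.02, 0], [0, 0, 0]], [0, [-0.26, -0.02, 0], [0, 0, 0]]
```

Call:
play_rows:
  rows:
    - [0,[-0.24,-0.11,0],[0,0,0]]
    - [0,[-0.24,-0.09,0],[0,0,0]]
    - [0,[-0.25,-0.08,0],[0,0,0]]
    - [0,[-0.25,-0.07,0],[0,0,0]]
    - [0,[-0.26,-0.06,0],[0,0,0]]
    - [0,[-0.26,-0.04,0],[0,0,0]]
    - [0,[-0.26,-0.02,0],[0,0,0]]
    - [0,[-0.26,-0.02,0],[0,0,0]]

```text
clock: 18.15
eef_pos: [553.7, -68.8, 173.9]
tool_rot: [-1.571, -0.002, -0.084]
force: [2.1, 3.0, -1.2]
width: 22.0
```

Call:
play_rows:
  rows:
    - [0,[-0.26,0,0],[0,0,0]]
    - [0,[-0.26,0.02,0],[0,0,0]]
    - [0,[-0.26,0.02,0],[0,0,0]]
    - [0,[-0.26,0.04,0],[0,0,0]]
    - [0,[-0.26,0.06,0],[0,0,0]]
    - [0,[-0.25,0.07,0],[0,0,0]]
    - [0,[-0.25,0.08,0],[0,0,0]]
    - [0,[-0.24,0.09,0],[0,0,0]]

```text
clock: 18.95
eef_pos: [532.0, -66.9, 169.9]
tool_rot: [-1.571, 0.001, -0.085]
force: [-0.9, 3.0, 6.0]
width: 22.3
```

Call:
play_rows:
  rows:
    - [0,[-0.24,0.11,0],[0,0,0]]
    - [0,[-0.24,0.12,0],[0,0,0]]
    - [0,[-0.22,0.13,0],[0,0,0]]
    - [0,[-0.22,0.14,0],[0,0,0]]
    - [0,[-0.21,0.15,0],[0,0,0]]
    - [0,[-0.21,0.17,0],[0,0,0]]
    - [0,[-0.19,0.17,0],[0,0,0]]
    - [0,[-0.19,0.19,0],[0,0,0]]

```text
clock: 19.75
eef_pos: [514.2, -65.3, 157.5]
tool_rot: [-1.571, 0.002, -0.084]
force: [-1.9, 3.7, 4.9]
width: 21.8
```

Call:
play_rows:
  rows:
    - [0,[-0.17,0.19,0],[0,0,0]]
    - [0,[-0.17,0.21,0],[0,0,0]]
    - [0,[-0.15,0.21,0],[0,0,0]]
    - [0,[-0.14,0.22,0],[0,0,0]]
    - [0,[-0.13,0.22,0],[0,0,0]]
    - [0,[-0.12,0.24,0],[0,0,0]]
    - [0,[-0.11,0.24,0],[0,0,0]]
    - [0,[-0.09,0.24,0],[0,0,0]]

```text
clock: 20.55
eef_pos: [503.7, -64.4, 139.6]
tool_rot: [-1.571, 0.002, -0.084]
force: [-3.4, 4.8, 5.0]
width: 22.3
```

Call:
play_rows:
  rows:
    - [0,[-0.08,0.25,0],[0,0,0]]
    - [0,[-0.07,0.25,0],[0,0,0]]
    - [0,[-0.06,0.26,0],[0,0,0]]
    - [0,[-0.04,0.26,0],[0,0,0]]
    - [0,[-0.02,0.26,0],[0,0,0]]
    - [0,[-0.02,0.26,0],[0,0,0]]
    - [0,[0,0.26,0],[0,0,0]]
    - [0,[0.02,0.26,0],[0,0,0]]

```text
clock: 21.35
eef_pos: [501.3, -64.2, 119.1]
tool_rot: [-1.571, 0.002, -0.084]
force: [-2.6, 4.4, 5.0]
width: 21.9
```

Call:
play_rows:
  rows:
    - [0,[0.02,0.26,0],[0,0,0]]
    - [0,[0.04,0.26,0],[0,0,0]]
    - [0,[0.06,0.26,0],[0,0,0]]
    - [0,[0.07,0.25,0],[0,0,0]]
    - [0,[0.08,0.25,0],[0,0,0]]
    - [0,[0.09,0.24,0],[0,0,0]]
    - [0,[0.11,0.24,0],[0,0,0]]
    - [0,[0.12,0.24,0],[0,0,0]]

```text
clock: 22.15
eef_pos: [507.3, -64.7, 99.3]
tool_rot: [-1.571, 0.001, -0.084]
force: [-3.0, 3.7, 7.7]
width: 22.3
```

Call:
play_rows:
  rows:
    - [0,[0.13,0.22,0],[0,0,0]]
    - [0,[0.14,0.22,0],[0,0,0]]
    - [0,[0.15,0.21,0],[0,0,0]]
    - [0,[0.17,0.21,0],[0,0,0]]
    - [0,[0.17,0.19,0],[0,0,0]]
    - [0,[0.19,0.19,0],[0,0,0]]
    - [0,[0.19,0.17,0],[0,0,0]]
    - [0,[0.21,0.17,0],[0,0,0]]

```text
clock: 22.95
eef_pos: [520.5, -65.9, 83.8]
tool_rot: [-1.571, 0.002, -0.084]
force: [-4.2, 4.5, 9.7]
width: 22.6
```

Call:
play_rows:
  rows:
    - [0,[0.21,0.15,0],[0,0,0]]
    - [0,[0.22,0.14,0],[0,0,0]]
    - [0,[0.22,0.13,0],[0,0,0]]
    - [0,[0.24,0.12,0],[0,0,0]]
    - [0,[0.24,0.11,0],[0,0,0]]
    - [0,[0.24,0.09,0],[0,0,0]]
    - [0,[0.25,0.08,0],[0,0,0]]
    - [0,[0.25,0.07,0],[0,0,0]]

```text
clock: 23.75
eef_pos: [537.7, -67.4, 75.0]
tool_rot: [-1.572, 0.005, -0.084]
force: [-8.3, 4.9, 13.6]
width: 22.4
```

Call:
play_rows:
  rows:
    - [0,[0.26,0.06,0],[0,0,0]]
    - [0,[0.26,0.04,0],[0,0,0]]
    - [0,[0.26,0.02,0],[0,0,0]]
    - [0,[0.26,0.02,0],[0,0,0]]
    - [0,[0.26,0,0],[0,0,0]]
    - [0,[0.26,-0.02,0],[0,0,0]]
    - [0,[0.26,-0.02,0],[0,0,0]]
    - [0,[0.26,-0.04,0],[0,0,0]]

```text
clock: 24.55
eef_pos: [554.6, -69.0, 73.4]
tool_rot: [-1.572, 0.012, -0.085]
force: [-12.6, 4.6, 12.0]
width: 22.0
```

Call:
play_rows:
  rows:
    - [0,[0.26,-0.06,0],[0,0,0]]
    - [0,[0.25,-0.07,0],[0,0,0]]
    - [0,[0.25,-0.08,0],[0,0,0]]
    - [0,[0.24,-0.09,0],[0,0,0]]
    - [0,[0.24,-0.11,0],[0,0,0]]
    - [0,[0.24,-0.12,0],[0,0,0]]
    - [0,[0.22,-0.13,0],[0,0,0]]
    - [0,[0.22,-0.14,0],[0,0,0]]

```text
clock: 25.35
eef_pos: [571.5, -70.4, 78.7]
tool_rot: [-1.572, 0.017, -0.085]
force: [-9.7, 6.1, -5.8]
width: 21.9
```

Call:
play_rows:
  rows:
    - [0,[0.21,-0.15,0],[0,0,0]]
    - [0,[0.21,-0.17,0],[0,0,0]]
    - [0,[0.19,-0.17,0],[0,0,0]]
    - [0,[0.19,-0.19,0],[0,0,0]]
    - [0,[0.17,-0.19,0],[0,0,0]]
    - [0,[0.17,-0.21,0],[0,0,0]]
    - [0,[0.15,-0.21,0],[0,0,0]]
    - [0,[0.14,-0.22,0],[0,0,0]]

```text
clock: 26.15
eef_pos: [590.0, -72.0, 93.8]
tool_rot: [-1.571, 0.009, -0.084]
force: [-2.5, 4.1, -12.9]
width: 21.6
```

Call:
play_rows:
  rows:
    - [0,[0.13,-0.22,0],[0,0,0]]
    - [0,[0.12,-0.24,0],[0,0,0]]
    - [0,[0.11,-0.24,0],[0,0,0]]
    - [0,[0.09,-0.24,0],[0,0,0]]
    - [0,[0.08,-0.25,0],[0,0,0]]
    - [0,[0.07,-0.25,0],[0,0,0]]
    - [0,[0.06,-0.26,0],[0,0,0]]
    - [0,[0.04,-0.26,0],[0,0,0]]

```text
clock: 26.95
eef_pos: [600.1, -72.9, 116.3]
tool_rot: [-1.571, 0.002, -0.085]
force: [-3.5, 4.1, -8.1]
width: 22.0
```

Call:
play_rows:
  rows:
    - [0,[0.02,-0.26,0],[0,0,0]]
    - [0,[0.02,-0.26,0],[0,0,0]]
    - [0,[0,-0.26,0],[0,0,0]]
    - [0,[-0.02,-0.26,0],[0,0,0]]
    - [0,[-0.02,-0.26,0],[0,0,0]]
    - [0,[-0.04,-0.26,0],[0,0,0]]
    - [0,[-0.06,-0.26,0],[0,0,0]]
    - [0,[-0.07,-0.25,0],[0,0,0]]

```text
clock: 27.75
eef_pos: [599.0, -72.8, 137.5]
tool_rot: [-1.571, 0.001, -0.085]
force: [-3.9, 3.3, -7.9]
width: 22.0
```

Call:
play_rows:
  rows:
    - [0,[-0.08,-0.25,0],[0,0,0]]
    - [0,[-0.09,-0.24,0],[0,0,0]]
    - [0,[-0.11,-0.24,0],[0,0,0]]
    - [0,[-0.12,-0.24,0],[0,0,0]]
    - [0,[-0.13,-0.22,0],[0,0,0]]
    - [0,[-0.14,-0.22,0],[0,0,0]]
    - [0,[-0.15,-0.21,0],[0,0,0]]
    - [0,[-0.17,-0.21,0],[0,0,0]]

```text
clock: 28.55
eef_pos: [589.6, -71.9, 156.0]
tool_rot: [-1.571, -0.0, -0.084]
force: [-3.9, 3.2, -9.1]
width: 22.0
```

Call:
play_rows:
  rows:
    - [0,[-0.17,-0.19,0],[0,0,0]]
    - [0,[-0.19,-0.19,0],[0,0,0]]
    - [0,[-0.19,-0.17,0],[0,0,0]]
    - [0,[-0.21,-0.17,0],[0,0,0]]
    - [0,[-0.21,-0.15,0],[0,0,0]]
    - [0,[-0.22,-0.14,0],[0,0,0]]
    - [0,[-0.22,-0.13,0],[0,0,0]]
    - [0,[-0.24,-0.12,0],[0,0,0]]

```text
clock: 29.35
eef_pos: [573.7, -70.6, 168.8]
tool_rot: [-1.571, -0.001, -0.084]
force: [-0.9, 1.9, -8.1]
width: 22.0
```

Call:
play_rows:
  rows:
    - [0,[-0.24,-0.11,0],[0,0,0]]
    - [0,[-0.24,-0.09,0],[0,0,0]]
    - [0,[-0.25,-0.08,0],[0,0,0]]
    - [0,[-0.25,-0.07,0],[0,0,0]]
    - [0,[-0.26,-0.06,0],[0,0,0]]
    - [0,[-0.26,-0.04,0],[0,0,0]]
    - [0,[-0.26,-0.02,0],[0,0,0]]
    - [0,[-0.26,-0.02,0],[0,0,0]]

```text
clock: 30.15
eef_pos: [553.9, -68.8, 173.9]
tool_rot: [-1.571, -0.002, -0.084]
force: [2.4, 0.9, -2.7]
width: 22.5
```

```bash
cat >> data.txt <<'E'
553.7 173.9 2.1 -1.2 -1
532.0 169.9 -0.9 6.0 -1
514.2 157.5 -1.9 4.9 -1
503.7 139.6 -3.4 5.0 -1
501.3 119.1 -2.6 5.0 -1
507.3 99.3 -3.0 7.7 -1
520.5 83.8 -4.2 9.7 -1
537.7 75.0 -8.3 13.6 -1
554.6 73.4 -12.6 12.0 -1
571.5 78.7 -9.7 -5.8 -1
590.0 93.8 -2.5 -12.9 -1
600.1 116.3 -3.5 -8.1 -1
599.0 137.5 -3.9 -7.9 -1
589.6 156.0 -3.9 -9.1 -1
573.7 168.8 -0.9 -8.1 -1
553.9 173.9 2.4 -2.7 -1
E
python3 an.py
```

```text
[550.84540481 123.74156322  50.0881172 ]
all D 0.33174664267675685 A 0.2662496407568734 theta* 251.91545316479676 off [-0.00446751]
fw D 0.3269668685693861 A 0.2767407005991066 theta* 251.10804309482833 off []
bw D 0.33573056964705167 A 0.2558908345885525 theta* 252.94620412239811 off []
24.2 0.52 8.5 -0.004
49.4 0.456 2.1 0.026
73.9 0.318 -1.1 -0.0
98.3 0.174 -5.2 -0.034
122.4 0.099 -7.7 -0.022
145.3 0.038 -11.1 -0.034
166.2 0.089 -8.5 0.027
-168.0 0.103 -2.9 0.006
-143.5 0.173 -1.1 0.0
-119.2 0.281 1.4 0.005
-95.0 0.378 1.9 -0.009
-71.4 0.459 -0.0 -0.028
-49.0 0.593 -4.2 0.037
-28.2 0.59 -1.8 0.001
-3.4 0.623 6.9 0.038
23.4 0.518 2.0 -0.009
3.3 -0.109 -1.1 -0.02
-22.3 -0.072 5.9 -0.001
-47.5 -0.116 4.7 -0.012
-71.5 -0.183 4.8 -0.005
-95.3 -0.261 2.1 0.016
-119.2 -0.41 -1.1 -0.022
-142.7 -0.462 -5.2 0.026
-164.9 -0.58 -11.0 -0.021
175.7 -0.586 -12.9 0.009
155.3 -0.563 1.2 0.037
127.3 -0.589 5.8 -0.034
98.6 -0.427 -2.3 0.029
74.1 -0.326 -5.9 0.02
50.3 -0.225 -8.8 0.013
27.0 -0.143 -7.6 0.005
3.5 -0.128 -2.5 -0.04
```

Both directions agree (251° and 253°), so the target is theta = -108°. Moving there.

Call:
play_rows:
  rows:
    - [0,[-0.26,0,0],[0,0,0]]
    - [0,[-0.26,0.02,0],[0,0,0]]
    - [0,[-0.26,0.02,0],[0,0,0]]
    - [0,[-0.26,0.04,0],[0,0,0]]
    - [0,[-0.26,0.06,0],[0,0,0]]
    - [0,[-0.25,0.07,0],[0,0,0]]
    - [0,[-0.25,0.08,0],[0,0,0]]
    - [0,[-0.24,0.09,0],[0,0,0]]

```text
clock: 30.95
eef_pos: [532.2, -66.9, 170.0]
tool_rot: [-1.571, 0.0, -0.085]
force: [-1.3, 1.6, 7.0]
width: 22.4
```

Call:
play_rows:
  rows:
    - [0,[-0.24,0.11,0],[0,0,0]]
    - [0,[-0.24,0.12,0],[0,0,0]]
    - [0,[-0.22,0.13,0],[0,0,0]]
    - [0,[-0.22,0.14,0],[0,0,0]]
    - [0,[-0.21,0.15,0],[0,0,0]]
    - [0,[-0.21,0.17,0],[0,0,0]]
    - [0,[-0.19,0.17,0],[0,0,0]]
    - [0,[-0.19,0.19,0],[0,0,0]]

```text
clock: 31.75
eef_pos: [514.3, -65.3, 157.6]
tool_rot: [-1.571, 0.002, -0.084]
force: [-2.4, 2.4, 4.5]
width: 21.9
```

Call:
play_rows:
  rows:
    - [0,[-0.17,0.19,0],[0,0,0]]
    - [0,[-0.17,0.21,0],[0,0,0]]
    - [0,[-0.15,0.21,0],[0,0,0]]
    - [0,[-0.14,0.22,0],[0,0,0]]
    - [0,[-0.13,0.22,0],[0,0,0]]
    - [0,[-0.12,0.24,0],[0,0,0]]
    - [0,[-0.11,0.24,0],[0,0,0]]
    - [0,[-0.09,0.24,0],[0,0,0]]

```text
clock: 32.55
eef_pos: [503.7, -64.4, 139.6]
tool_rot: [-1.571, 0.002, -0.084]
force: [-4.1, 3.8, 3.6]
width: 21.6
```

Call:
play_rows:
  rows:
    - [0,[-0.08,0.25,0],[0,0,0]]
    - [0,[-0.07,0.25,0],[0,0,0]]
    - [0,[-0.06,0.26,0],[0,0,0]]
    - [0,[-0.04,0.26,0],[0,0,0]]
    - [0,[-0.02,0.26,0],[0,0,0]]
    - [0,[-0.02,0.26,0],[0,0,0]]
    - [0,[0,0.26,0],[0,0,0]]
    - [0,[0.02,0.26,0],[0,0,0]]

```text
clock: 33.35
eef_pos: [501.3, -64.2, 119.0]
tool_rot: [-1.571, 0.002, -0.084]
force: [-3.4, 3.4, 4.9]
width: 21.9
```

Call:
play_rows:
  rows:
    - [0,[0.02,0.24,0],[0,0,0]]
    - [0,[0.04,0.23,0],[0,0,0]]
    - [0,[0.05,0.23,0],[0,0,0]]
    - [0,[0.06,0.23,0],[0,0,0]]
    - [0,[0.06,0.22,0],[0,0,0]]
    - [0,[0,0,0],[0,0,0]]
    - [0,[0,0,0],[0,0,0]]
    - [0,[0,0,0],[0,0,0]]

```text
clock: 34.15
eef_pos: [503.9, -64.4, 107.5]
tool_rot: [-1.571, 0.001, -0.084]
force: [-3.5, 4.1, -0.6]
width: 22.1
```

```bash
python3 log.py; python3 - <<'E'
from h import *
p=ctrl.get_image('scene');s=ctrl.read_state();e=s['eef_pos']
print('theta',np.degrees(np.arctan2((e[0]-550.85)/np.cos(.085),e[2]-123.74)))
m=ctrl.mark_of(p,'crank_grip');print(m[:1])
u,w=[int(a) for a in proj(p,e)]
cv2.imwrite('pics/scene4.png',cv2.resize(p['img'][w-60:w+60,u-80:u+80,::-1],None,fx=5,fy=5))
E
```

```text
{'clock': 34.15, 'eef_pos': [503.86, -64.4, 107.52], 'force': [-3.48, 4.15, -0.57], 'torque': [0.74, 0.72, -0.15], 'width': 22.06}
theta -108.96774879324809
[{'centre': [0.4716, 0.5006], 'conf': 0.62}]
```

View pics/scene4.png

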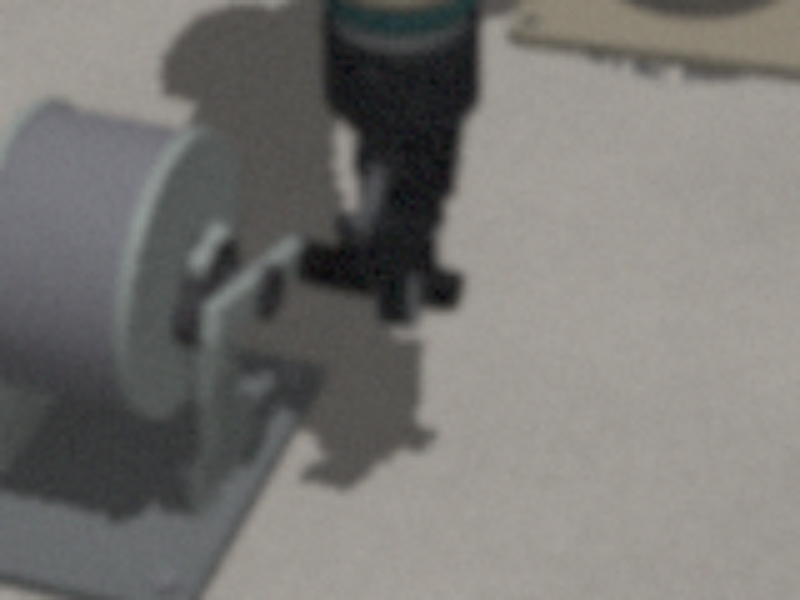

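Call:
play_rows:
  rows:
    - [0,[0,-0.05,0],[0,0,0]]
    - [0,[0,-0.04,0],[0,0,0]]
    - [0,[0,0,0],[0,0,0]]
    - [0,[0,0,0],[0,0,0]]
    - [0,[0,0,0],[0,0,0]]
    - [0,[0,0,0],[0,0,0]]
    - [0,[0,0,0],[0,0,0]]
    - [0,[0,0,0],[0,0,0]]

```text
clock: 35.05
eef_pos: [503.7, -64.4, 108.3]
tool_rot: [-1.571, 0.002, -0.084]
force: [-3.1, 4.5, -7.6]
width: 21.9
```

Call:
play_rows:
  rows:
    - [0,[0,0,0],[0,0,0]]
    - [0,[0,0,0],[0,0,0]]
    - [0,[0,0,0],[0,0,0]]
    - [0,[0,0,0],[0,0,0]]
    - [0,[0,0,0],[0,0,0]]
    - [0,[0,0,0],[0,0,0]]
    - [0,[0,0,0],[0,0,0]]
    - [0,[0,0,0],[0,0,0]]

```text
clock: 35.85
eef_pos: [503.7, -64.4, 108.2]
tool_rot: [-1.571, 0.002, -0.084]
force: [-2.9, 3.8, -8.7]
width: 22.3
```

The picture shows the crank arm tilted, with the handle at (330,265) firmly in the jaws, so the drum followed. I'll take off the residual push and check that it stays still.

Call:
play_rows:
  rows:
    - [0,[0,0.03,0],[0,0,0]]
    - [0,[0,0,0],[0,0,0]]
    - [0,[0,0,0],[0,0,0]]
    - [0,[0,0,0],[0,0,0]]
    - [0,[0,0,0],[0,0,0]]
    - [0,[0,0,0],[0,0,0]]
    - [0,[0,0,0],[0,0,0]]
    - [0,[0,0,0],[0,0,0]]

```text
clock: 36.65
eef_pos: [503.8, -64.4, 108.2]
tool_rot: [-1.571, 0.001, -0.084]
force: [-3.8, 4.1, -6.3]
width: 22.2
```

Call:
play_rows:
  rows:
    - [0,[0,0,0],[0,0,0]]
    - [0,[0,0,0],[0,0,0]]
    - [0,[0,0,0],[0,0,0]]
    - [0,[0,0,0],[0,0,0]]
    - [0,[0,0,0],[0,0,0]]
    - [0,[0,0,0],[0,0,0]]
    - [0,[0,0,0],[0,0,0]]
    - [0,[0,0,0],[0,0,0]]

```text
clock: 37.45
eef_pos: [503.8, -64.4, 108.2]
tool_rot: [-1.571, 0.001, -0.084]
force: [-3.0, 4.3, -5.1]
width: 22.5
```

```bash
python3 log.py; python3 - <<'E'
from h import *
s=ctrl.read_state();e=s['eef_pos']
print('theta',np.degrees(np.arctan2((e[0]-550.85)/np.cos(.085),e[2]-123.74)),np.abs(s['qd']).max())
ctrl.finish_job()
E
```

```text
{'clock': 37.45, 'eef_pos': [503.77, -64.4, 108.17], 'force': [-2.96, 4.27, -5.05], 'torque': [0.9, 0.67, -0.22], 'width': 22.53}
theta -108.24113094999939 0.0012027402350927214
the job is handed in; nothing more can be done
```

I gripped the crank handle, found the heavy side, turned it straight down and handed the job in at 37.5 s of the 61 s allowed. No verdict came back.

- **Finding the heavy side:** I turned the drum a bit over one full turn each way and fitted the handle torque. The fit gave a drag of 0.33 N m and a lump torque of 0.27 N m, close to the figures you gave. It puts the lump straight down with the handle at 252°. Forward alone gave 251° and reverse alone 253°, so I'd trust it to about 1–2°.
- **Final position:** the drum stands at -108.2° (about 252°), still gripped, with the measured opening at 22.5 mm on the 24 mm sleeve. Over the last 1.6 s the measured tool position did not change.
- **Force at hand-in:** a residual force of about 6–7 N remained on the tool. It was about 9 N before I eased it off.
- **Other objects:** the camera crop at the final position showed the crank arm had followed the gripper. I did not take a last picture of the phone, torch and lens. The arm's planned path stayed well above or away from them, and no unexpected forces appeared.

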